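# Index the dosing arm to its next notch and clamp it

### The arm

A 7-joint arm with a two-finger parallel gripper is mounted at the origin on a cart in front of the work surface, level with it; the furniture and walls round the work are solid. World frame = base frame: x ahead of the robot, y to its left, z up, the work surface at z = 0. Lengths are in m, angles in rad, forces in N, time in s.
With the tool pointing down it reaches from about 0.4 to 0.925 m from the base axis. Payload 5.6 kg.
Tool frame: the origin (TCP) lies on the centre line of the jaws, within the pads' length; the fingertips stand 8 mm ahead of it and the grasp point (between the pads) lies 11 mm behind it; z points along the fingers, y is the direction in which the jaws open and shut (so a half turn about z gives the same grasp; the last joint's range is limited). The gripper opens to 85 mm and grips with 20 to 120 N. Pads are 22 mm wide; open, the fingers measure 114 mm over their backs; the gripper's body (76 mm by 85 mm) begins 54 mm behind the grasp point. The pads swing forward as they close: fully open they stand 13 mm farther back than shut.
Start: joints at [-1.391, 0.468, -0.012, 1.603, 0.006, 1.071, -0.056], TCP at [0.144, 0.634, 0.239] pointing down, gripper open.
Joint ranges: [-2.53, 2.53], [-0.31, 2.02], [-1.57, 1.55], [0.28, 2.44], [-1.29, 4.43], [0.15, 1.84], [-2.92, 2.92]. Speed limits (rad/s): [2.57, 2.57, 3.14, 3.14, 3.14, 3.14, 3.14].

### API

Orientations are given as a rotation vector (axis times angle).
In Python, from workcell import bot gives the robot as it stands. Calls block until the motion is done:
- bot.reach(position, orientation): joint-space move of the TCP to a pose.
- bot.movel(position, rot=None, feed=0.15, threshold=None): straight line of the TCP; rot=None keeps the orientation; feed is the mean speed in m/s. With threshold (N) it stops when the force on the tool has changed by that much, and returns True; else False.
- bot.goto_joints(angles): joint-space move.
- bot.command_gripper(opening, strength=None): finger opening in m; strength is the grip in N (None keeps the last); returns when the fingers have stopped.
- bot.sleep(seconds).
- bot.ik(position, orientation): joint angles nearest the present ones, or None.
- bot.snapshot(name): name is "scene" or "top"; returns a dict with "color" (480x640x3 uint8, red, green, blue), "depth" (480x640 float32, m along the optical axis (not along the pixel's ray), 0 where there is no reading), "fov_y" (degrees; the focal length in pixels is half the picture's height over the tangent of half this angle, whatever the lens; pixels are square), "cx", "cy" (the principal point, pixels), "R" (3x3) and "t" (3): a world point X has camera coordinates R X + t. Camera axes: x right, y down, z forward; pixel columns grow to the right and rows downward; lengths in m; the calibration is good to about 2 mm. A picture is of the moment at which its call begins.
A pose or a line that the arm cannot do raises bot.MotionError and nothing moves.
- bot.sign_off(): hands the job in, once; it reports no verdict.
Readings, each from a call of its own:
- bot.current_time_s(): time.
- bot.current_joint_pos(): joint angles.
- bot.current_joint_vel(): joint speeds.
- bot.current_effort(): joint torques, N m.
- bot.current_position(): TCP position.
- bot.current_tool_rot(): TCP orientation.
- bot.current_wrist_force(): force on the tool from outside, world axes, zero at the start.
- bot.current_moment(): the same for the moment, N m.
- bot.current_opening(): finger opening in m.
Only numpy, scipy, OpenCV 4.12 (cv2) and the standard library are available. Lean on these libraries where they do the work, as an engineer would, in place of code of your own. Each camera call takes 0.05 s, during which the arm holds its last target.

### The job

Move the dosing arm from the rinse beaker to the culture dish: pull the index ring up, swing the arm round until the spring bolt drops fully home in the next notch, without forcing the arm on against it, then turn the cam lever until the cam's high point presses the brake shoe in. Leave the beaker and the dish standing where they are.

Things in the scene. Friction and masses are not known exactly. Their poses are not given: they have to be found in the camera images.
- index_stand: grey cast dosing stand, base plate 112 x 178 x 14 mm, fixed; origin at bench level on the axis of its upright column (the arm's swing axis), z up. In its frame the cam lever's upright pivot is at x 0, y -78 mm, and the brake shoe between pivot and column slides along +y. A quadrant rail (22 mm wide, middle radius 85 mm, top at 86 mm) runs under the arm; the column's cap reaches 148 mm
- swing_arm (a joint): angle of the flat aluminium arm (24 wide, 16 thick, 155 mm long, underside 100 mm above the bench) about the column, rad; 0 = start, index bolt in the first notch; grows anticlockwise from above, -0.09 to 1.19, friction 0.1 N m. The next notch, in an adjustable segment clamped over the rail, is anywhere from 0.70 to 0.98: let down on the rail, the bolt rides along it and drops in by itself
- pull_ring: pull ring with its steel index bolt, sliding up and down in the arm on a spring that pushes it down with about 6 N when home and 11 N at the upper stop, 15 mm higher; riding on the rail it stands 9 mm higher than home. The bolt is 14 mm wide along the swing, its foot bevelled 2 mm; the notches are 17 mm long, 9 mm deep. Origin at bench level below the ring when home; x radially outwards, z up
- ring_center (a point): centre of the upright pull ring on the arm, 85 mm from the column axis, 167 mm above the bench when the bolt is home: outer diameter 40, wire 9, hole 22 mm. The ring's plane is upright and contains the column axis, so its 9 mm thickness lies along the direction of swing; it does not turn on the arm. Below it the bolt's steel barrel (25 mm thick) reaches 137 mm
- nozzle_tip (a point): lower end of the dropping head's nozzle at the arm's tip, 140 mm from the column axis, 78 mm above the bench; the head above it is 32 mm thick and reaches 165 mm. It starts over the beaker and comes over the dish
- cam_lever (a joint): angle of the cam lever about its upright pivot, rad; grows clockwise from above. At 1.48 the cam's high point is square on the shoe (lever pointing 172 degrees anticlockwise from the stand's x axis); stop at 1.69. Within 0.25 rad of 1.48 the shoe is in far enough. Starts between -0.17 and 0.17, shoe not yet touched, and stays where it is left; turning takes up to 0.35 N m
- lever_knob (a point): middle of the grip of the cam lever, an upright black handle 20 mm thick standing on the lever's end from 134 to 174 mm above the bench (this point at 156 mm), 62 mm from the lever's pivot. It does not spin on the lever
- brake_shoe (a joint): travel of the sprung brake shoe towards the arm's hub, m: 0 = off, 0.0075 = against the hub, pressed in by the cam's high point
- rinse_beaker: small glass beaker, 56 mm wide, 69 mm tall, loose on the bench under the start position of the dropping head; origin under its middle
- culture_dish: covered culture dish, 90 mm wide, 14 mm high, loose on the bench where the dropping head must come; origin under its middle

How it is judged:
By the outcome, as a careful person would: the job done as asked, in the order asked, and still so for the second after the job is handed in, with the robot touching nothing.
It also fails if it takes over 48 s, if anything falls off the work surface, if the arm or the gripper's body presses on something with over 40 N, if the wrist force passes 120 N, or if a joint passes its speed limit or range.

## Working session

There is one attempt and no reset: what is moved stays moved. The work goes in short steps, each a Python script; the robot and the scene stay as the last script left them, time stands still between calls to the robot, and variables do not carry over. Pictures are saved under pics/ and viewed, and the job is handed in when it is done.

```bash
ls; mkdir -p pics
python3 - <<'E'
from workcell import bot
import cv2,numpy as np
for n in ("scene","top"):
    s=bot.snapshot(n)
    cv2.imwrite(f"pics/{n}0.png",s["color"][:,:,::-1]); np.savez(f"{n}0.npz",**s)
    print(n,s["fov_y"],s["cx"],s["cy"],s["R"].round(3).tolist(),s["t"].round(3))
print(bot.current_time_s(),bot.current_tool_rot(),bot.current_opening())
E
```

```text
pics
scene 44.026953647264605 318.9394148374743 239.81488703292294 [[0.703, -0.711, -0.021], [-0.52, -0.493, -0.698], [0.486, 0.501, -0.716]] [-0.15   0.504  0.502]
top 56.752907844916 310.20890495022326 232.2179724732998 [[0.019, -0.999, 0.028], [-0.987, -0.023, -0.159], [0.16, -0.024, -0.987]] [0.279 0.548 0.889]
0.1 [-3.49345518e-01 -3.12206243e+00  2.61476079e-03] 0.08546587578057575
```

View pics/scene0.png

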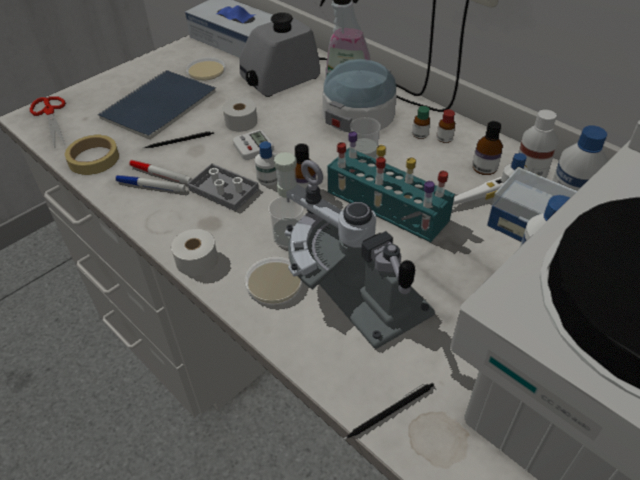

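View pics/top0.png

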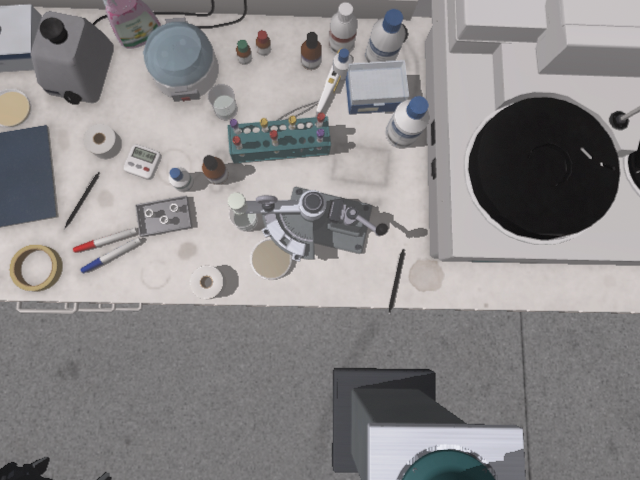

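The stand's column cap is near (314,205) in top and (357,218) in scene. The ring is at about (267,202) in top and the knob at (381,229). I'll zoom in and deproject these.

```bash
cat > h.py <<'E'
import numpy as np,cv2
def cam(s):
    f=240/np.tan(np.radians(float(s["fov_y"]))/2); return f,float(s["cx"]),float(s["cy"]),np.array(s["R"]),np.array(s["t"])
def cloud(s):
    f,cx,cy,R,t=cam(s); d=np.array(s["depth"]); v,u=np.mgrid[:480,:640]
    P=np.stack([(u-cx)/f*d,(v-cy)/f*d,d],-1); return (P-t)@R
def onplane(s,u,v,z):
    f,cx,cy,R,t=cam(s); r=R.T@np.array([(u-cx)/f,(v-cy)/f,1]); c=-R.T@t
    return c+r*(z-c[2])/r[2]
def proj(s,X):
    f,cx,cy,R,t=cam(s); p=R@np.asarray(X)+t; return np.array([f*p[0]/p[2]+cx,f*p[1]/p[2]+cy])
E
python3 - <<'E'
import numpy as np,cv2
from h import *
T=dict(np.load("top0.npz"));S=dict(np.load("scene0.npz"))
a=T["color"][175:285,225:395,::-1]; cv2.imwrite("pics/tz.png",cv2.resize(a,None,fx=4.7,fy=4.7,interpolation=cv2.INTER_CUBIC))
a=S["color"][150:350,230:450,::-1]; cv2.imwrite("pics/sz.png",cv2.resize(a,None,fx=3,fy=3,interpolation=cv2.INTER_CUBIC))
C=cloud(T)
for u,v in [(314,205),(381,229),(267,202),(272,258),(350,240),(290,240)]: print(u,v,C[v,u].round(4))
C=C[150:300,220:400].reshape(-1,3)
for lo,hi in [(.14,.153),(.16,.18),(.125,.14),(.08,.09)]:
    m=(C[:,2]>lo)&(C[:,2]<hi); print(lo,hi,m.sum(),C[m].mean(0).round(4),C[m].min(0).round(4),C[m].max(0).round(4))
E
```

```text
314 205 [0.5764 0.2866 0.1487]
381 229 [0.5296 0.1664 0.1739]
267 202 [0.5774 0.3733 0.1595]
272 258 [0.4893 0.3695 0.0148]
350 240 [0.5318 0.2036 0.0142]
290 240 [0.5184 0.3309 0.0867]
0.14 0.153 396 [0.5802 0.2915 0.1459] [0.5221 0.1582 0.1401] [0.603  0.4355 0.1529]
0.16 0.18 384 [0.5644 0.352  0.1672] [0.5218 0.1527 0.16  ] [0.5937 0.4442 0.18  ]
0.125 0.14 726 [0.5694 0.2587 0.1315] [0.5246 0.165  0.125 ] [0.6101 0.4346 0.1398]
0.08 0.09 749 [0.5266 0.3392 0.0857] [0.4793 0.1921 0.08  ] [0.573  0.3873 0.09  ]
```

View pics/tz.png

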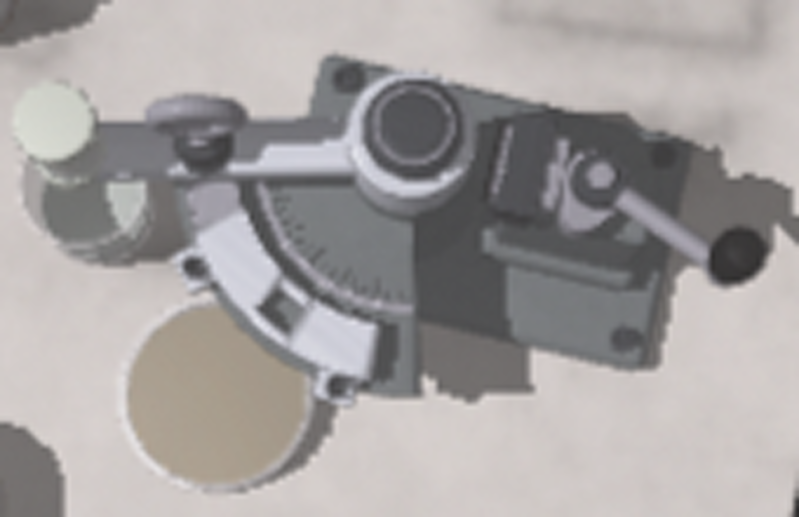

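View pics/sz.png

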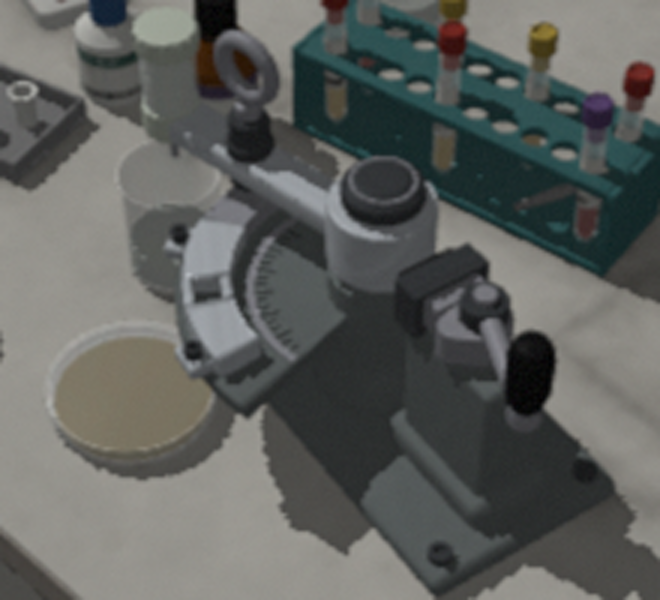

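Run:
```python
from h import *
T=dict(np.load("top0.npz"));S=dict(np.load("scene0.npz"))
z=lambda u,v:(u/4.7+225-.4,v/4.7+175-.4); w=lambda u,v:(u/3+230-.33,v/3+150-.33)
for n,a,b,h in [("cap",(413,123),(383,185),.148),("ringtop",(197,103),(240,35),.187),("ringc",None,(247,70),.167),("knobtop",(741,252),(533,345),.174),
  ("pivot",(600,175),(487,297),.14),("notch",(284,308),(210,288),.086),("head",(53,120),(165,25),.165),("notchL",(263,303),None,.086),("notchR",(307,308),None,.086)]:
    print(n,onplane(T,*z(*a),h).round(4) if a else "",onplane(S,*w(*b),h).round(4) if b else "")
CT,CS=cloud(T),cloud(S)
for nm,C in(("T",CT),("S",CS)):
    P=C.reshape(-1,3)
    near=(np.abs(P[:,0]-.575)<.1)&(np.abs(P[:,1]-.29)<.17)
    P=P[near]
    k=P[(P[:,2]>.135)&(P[:,2]<.178)&(P[:,1]<.18)&(P[:,0]<.56)]; print(nm,"knob",len(k),k.min(0).round(4),k.max(0).round(4))
    r=P[(P[:,2]>.150)&(P[:,2]<.192)&(P[:,1]>.33)&(P[:,1]<.405)]; print("ring",len(r),r.min(0).round(4),r.max(0).round(4),r.mean(0).round(4))
    c=P[(P[:,2]>.1455)&(P[:,2]<.150)&(np.hypot(P[:,0]-.577,P[:,1]-.288)<.04)]; print("cap",len(c),c.min(0).round(4),c.max(0).round(4),c.mean(0).round(4))
    hd=P[(P[:,2]>.161)&(P[:,2]<.169)&(P[:,1]>.405)]; print("head",len(hd),hd.min(0).round(4),hd.max(0).round(4),hd.mean(0).round(4))
    p=P[(P[:,2]>.128)&(P[:,2]<.16)&(np.hypot(P[:,0]-.563,P[:,1]-.212)<.012)]; print("piv",len(p),p.min(0).round(4),p.max(0).round(4),p.mean(0).round(4))
```

```text
cap [0.5845 0.2896 0.148 ] [0.5788 0.2824 0.148 ]
ringtop [0.581  0.3724 0.187 ] [0.5776 0.3728 0.187 ]
ringc  [0.5785 0.3699 0.167 ]
knobtop [0.5311 0.1641 0.174 ] [0.5292 0.1576 0.174 ]
pivot [0.567  0.2141 0.14  ] [0.5632 0.2068 0.14  ]
notch [0.5181 0.3407 0.086 ] [0.5177 0.3376 0.086 ]
head [0.5782 0.4294 0.165 ] [0.5771 0.4258 0.165 ]
notchL [0.52   0.3496 0.086 ] 
notchR [0.5183 0.331  0.086 ] 
T knob 122 [0.5218 0.1527 0.1362] [0.5415 0.1763 0.1773]
ring 161 [0.5747 0.3545 0.15  ] [0.5849 0.3927 0.1896] [0.5784 0.3733 0.1745]
cap 217 [0.5673 0.2735 0.1455] [0.602  0.3055 0.1498] [0.5834 0.2891 0.1473]
head 237 [0.562  0.4128 0.1611] [0.5937 0.4442 0.1684] [0.5767 0.4284 0.1652]
piv 107 [0.5556 0.2    0.1289] [0.574  0.2236 0.1409] [0.5644 0.212  0.1347]
S knob 401 [0.5203 0.1493 0.1352] [0.5394 0.1696 0.1745]
ring 336 [0.5735 0.3516 0.1501] [0.5846 0.3901 0.1878] [0.5775 0.37   0.1698]
cap 244 [0.5673 0.2711 0.1455] [0.599  0.3027 0.1497] [0.5823 0.2866 0.1469]
head 258 [0.5609 0.4095 0.1611] [0.5939 0.442  0.1673] [0.5758 0.4253 0.1642]
piv 171 [0.5552 0.2001 0.1291] [0.5744 0.2213 0.1397] [0.5632 0.2099 0.134 ]
```

Stereo average gives the column at (.583,.288), arm direction about 92.7° and notch at swing ≈ 0.85. The lever sits near 0.11 rad. I'll check IK next.

```bash
cat >> h.py <<'E'
from scipy.spatial.transform import Rotation as Ro
COL=np.array([.5828,.2877]); A0=np.radians(90)+.048; PIV=np.array([.5638,.2110])
def rv(phi):
    y=np.array([np.cos(phi),np.sin(phi),0]); z=np.array([0,0,-1.]); return Ro.from_matrix(np.stack([np.cross(y,z),y,z],1)).as_rotvec()
def ringpose(s,z,r=.085,off=0):
    a=A0+s; p=COL+r*np.array([np.cos(a),np.sin(a)])+off*np.array([-np.sin(a),np.cos(a)])
    return np.array([*p,z]),a
def knobpos(ang,z,r=.062):  # lever world dir
    return np.array([PIV[0]+r*np.cos(ang),PIV[1]+r*np.sin(ang),z])
E
python3 - <<'E'
from h import *
from workcell import bot
for k in (1,-1):
    for s in (0,.4,.85):
        p,a=ringpose(s,.159); q=bot.ik(p,rv(a+k*np.pi/2)); print(k,s,None if q is None else np.round(q,2))
    for d in (236,200,158):
        q=bot.ik(knobpos(np.radians(d),.15),rv(np.radians(d)+k*np.pi/2)); print(k,d,None if q is None else np.round(q,2))
E
```

```text
1 0 [-0.45  0.63 -0.25  1.55  0.18  0.98  2.44]
1 0.4 [-0.4   0.59 -0.34  1.63  0.23  0.95  2.77]
1 0.85 [-1.46  0.95  1.34  1.8  -0.98  1.25 -2.08]
1 236 [-0.83  0.46  0.61  1.95 -0.35  0.83 -0.62]
1 200 [-0.92  0.45  0.63  1.98 -0.36  0.82 -1.31]
1 158 [-1.39  0.87  1.34  1.96 -0.95  1.16 -1.61]
-1 0 [-0.87  0.63  0.37  1.58 -0.26  0.98 -0.38]
-1 0.4 [-0.85  0.57  0.29  1.67 -0.19  0.93 -0.04]
-1 0.85 [-0.8   0.51  0.21  1.76 -0.13  0.89  0.37]
-1 236 [-0.39  0.42  0.05  1.92 -0.03  0.81  2.22]
-1 200 [-0.54  0.4   0.14  1.96 -0.08  0.79  1.57]
-1 158 [-0.7   0.43  0.26  1.92 -0.15  0.81  0.83]
```

Run:
```python
from h import *
from workcell import bot
p,a=ringpose(0,.27); r=rv(a-np.pi/2)
bot.reach(p,r)
bot.command_gripper(.05,40)
print(bot.current_time_s(),bot.current_position(),bot.current_wrist_force())
bot.movel([p[0],p[1],.212],r,feed=.15)
for n in ("scene","top"):
    s=bot.snapshot(n); cv2.imwrite(f"pics/{n}1.png",cv2.resize(s["color"][140:300,220:420,::-1],None,fx=3.5,fy=3.5))
print(bot.current_time_s(),bot.current_wrist_force())
```

```text
2.3833 [0.57861445 0.37274863 0.26998721] [ 0.17080454 -0.18989798 -0.42207831]
3.0167 [ 0.28575174 -0.57393655 -0.28215511]
```

View pics/scene1.png

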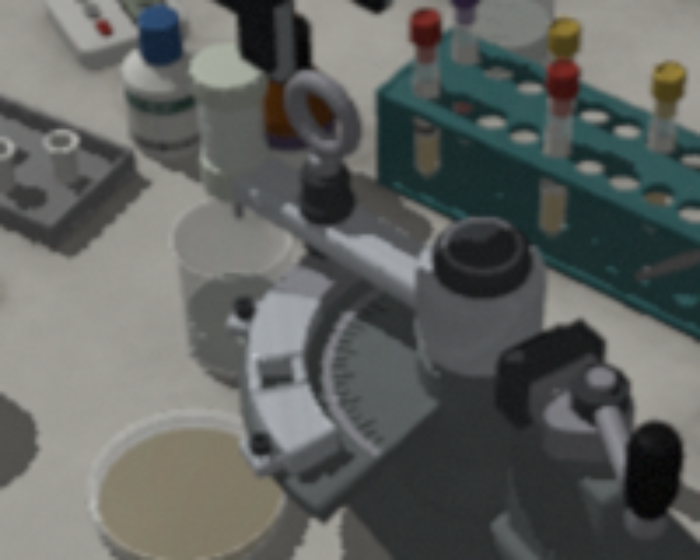

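The ring is at (322,110), and the finger tips at about (270,70) and (375,5) straddle it. I'll descend and close.

Run:
```python
from h import *
from workcell import bot
p,a=ringpose(0,.159); r=rv(a-np.pi/2)
print(bot.movel(p,r,feed=.1,threshold=8), bot.current_wrist_force().round(2))
bot.command_gripper(.016,30); print(bot.current_opening(),bot.current_wrist_force().round(2))
bot.command_gripper(.0,30); print(bot.current_opening(),bot.current_wrist_force().round(2),bot.current_position().round(4),bot.current_time_s())
```

```text
False [0.96 0.39 0.58]
0.016109099308359576 [0.57 0.02 0.66]
0.008423816747043919 [1.1  0.94 1.26] [0.579  0.3727 0.1593] 4.3417
```

Ring gripped at 8.4 mm opening with almost no side force. Now I lift it.

Run:
```python
from h import *
from workcell import bot
bot.command_gripper(0,45)
p,a=ringpose(0,.172); r=rv(a-np.pi/2)
print(bot.movel(p,r,feed=.04,threshold=25), bot.current_wrist_force().round(2),bot.current_position().round(4),bot.current_opening())
s=bot.snapshot("scene"); cv2.imwrite("pics/scene2.png",cv2.resize(s["color"][140:300,220:420,::-1],None,fx=3.5,fy=3.5))
```

```text
False [  4.7    2.03 -11.3 ] [0.5783 0.3726 0.1706] 0.007487755293046804
```

View pics/scene2.png

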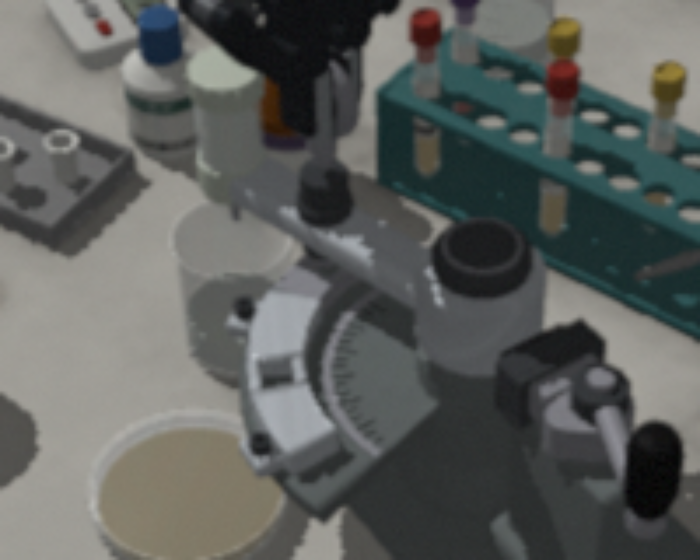

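The ring stem now shows at (322,150) and the spring force is about 12 N, so the bolt is clear. I'll swing to just short of the notch.

Run:
```python
from h import *
from workcell import bot
for s in np.arange(.08,.721,.08):
    p,a=ringpose(s,.172); hit=bot.movel(p,rv(a-np.pi/2),feed=.06,threshold=20)
    f=bot.current_wrist_force(); print(round(s,2),hit,f.round(1),"tan",round(float(-np.sin(a)*f[0]+np.cos(a)*f[1]),1),"rad",round(float(np.cos(a)*f[0]+np.sin(a)*f[1]),1),bot.current_time_s())
    if hit: break
print(bot.current_opening())
for n in ("scene","top"):
    s=bot.snapshot(n); cv2.imwrite(f"pics/{n}3.png",cv2.resize(s["color"][140:300,220:420,::-1],None,fx=3.5,fy=3.5))
```

```text
0.08 False [  3.3   2.6 -10. ] tan -3.6 rad 2.1 5.35
0.16 False [  2.    1.7 -11.1] tan -2.3 rad 1.2 5.6167
0.24 False [  1.8   1.8 -11.2] tan -2.2 rad 1.3 5.8833
0.32 False [  3.1   1.2 -10.1] tan -3.3 rad 0.1 6.15
0.4 False [  3.2   0.7 -10.9] tan -3.2 rad -0.8 6.4167
0.48 False [  1.9   0.2 -10.9] tan -1.8 rad -0.8 6.6833
0.56 False [  3.    0.2 -11.3] tan -2.5 rad -1.5 6.95
0.64 False [  3.2  -0.  -11.2] tan -2.4 rad -2.1 7.2167
0.72 False [  4.8  -2.  -12.1] tan -2.1 rad -4.8 7.4833
0.007977691813294614
```

View pics/scene3.png

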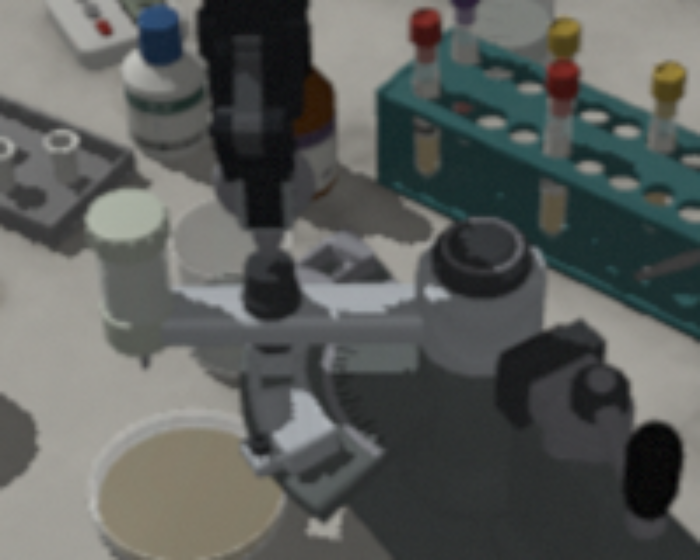

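The arm stands over the segment just short of the notch, which is visible at (275,380). I'll let the bolt down onto the rail, loosen the fingers so the ring can drop freely, and nudge forward.

Run:
```python
from h import *
from workcell import bot
p,a=ringpose(.72,.1665); r=rv(a-np.pi/2)
print(bot.movel(p,r,feed=.02,threshold=9),bot.current_wrist_force().round(1),bot.current_position().round(4))
bot.command_gripper(.013,20); print(bot.current_opening(),bot.current_wrist_force().round(1))
bot.movel(ringpose(.72,.163)[0],r,feed=.05)
print(bot.current_wrist_force().round(1),bot.current_time_s())
n=0
for s in np.arange(.735,.85,.015):
    p,a=ringpose(s,.163); hit=bot.movel(p,rv(a-np.pi/2),feed=.012,threshold=5)
    f=bot.current_wrist_force(); t=float(-np.sin(a)*f[0]+np.cos(a)*f[1])
    q=bot.current_position()[:2]-COL; print(round(s,3),round(float(np.arctan2(q[1],q[0])-A0),3),hit,"tan",round(t,1),"fz",f[2].round(1))
    if hit or t<-7: break
print(bot.current_time_s())
for n in ("scene","top"):
    s=bot.snapshot(n); cv2.imwrite(f"pics/{n}4.png",cv2.resize(s["color"][140:300,220:420,::-1],None,fx=3.5,fy=3.5))
```

```text
True [-0.6  0.5  7.6] [0.5245 0.3487 0.1682]
0.0129905101176231 [ 0.7 -0.1 -0.3]
[0.2 0.1 0.4] 8.3417
0.735 0.736 False tan 0.1 fz -0.1
0.75 0.742 False tan -3.9 fz -2.7
0.765 0.758 False tan -4.8 fz -3.2
0.78 0.775 False tan -5.0 fz -2.7
0.795 0.792 False tan -4.7 fz -2.8
0.81 0.811 False tan -4.3 fz -2.1
0.825 0.828 False tan -3.4 fz -3.2
0.84 0.852 False tan 0.6 fz 0.5
10.4083
```

View pics/scene4.png

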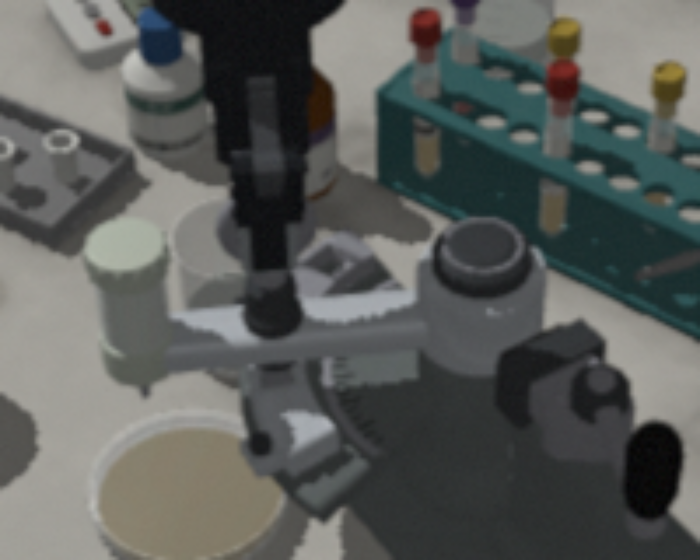

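Push force fell to zero at 0.852, so the bolt may have dropped. I'll back the tool off upwards and look.

Run:
```python
from h import *
from workcell import bot
p,a=ringpose(.84,.163); r=rv(a-np.pi/2)
bot.command_gripper(.03)
p[2]=.27; bot.movel(p,r,feed=.2)
for n in ("scene","top"):
    s=bot.snapshot(n); cv2.imwrite(f"pics/{n}5.png",cv2.resize(s["color"][140:300,220:420,::-1],None,fx=3.5,fy=3.5)); np.savez(n+"5.npz",**s)
    P=cloud(s).reshape(-1,3); c=ringpose(.84,.167)[0]
    m=(np.hypot(P[:,0]-c[0],P[:,1]-c[1])<.026)&(P[:,2]>.15)&(P[:,2]<.205); k=P[m]; print(n,m.sum(),k.max(0).round(4),k.min(0).round(4),np.sort(k[:,2])[-12:].round(4))
print(bot.current_time_s())
```

```text
scene 413 [0.5318 0.3531 0.1885] [0.4994 0.3257 0.15  ] [0.1861 0.1861 0.1862 0.1862 0.1864 0.1864 0.1864 0.1868 0.187  0.1872
 0.1876 0.1885]Traceback (most recent call last):
  File "<stdin>", line 9, in <module>
    return umr_maximum(a, axis, None, out, keepdims, initial, where)
ValueError: zero-size array to reduction operation maximum which has no identity
```

View pics/scene5.png

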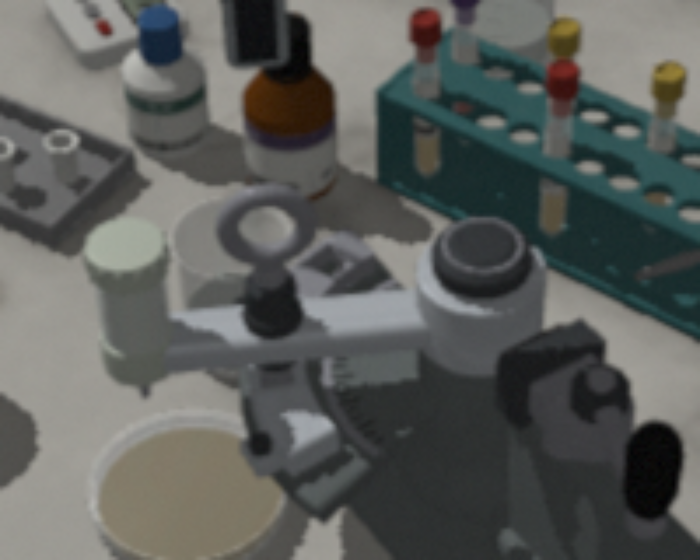

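View pics/top5.png

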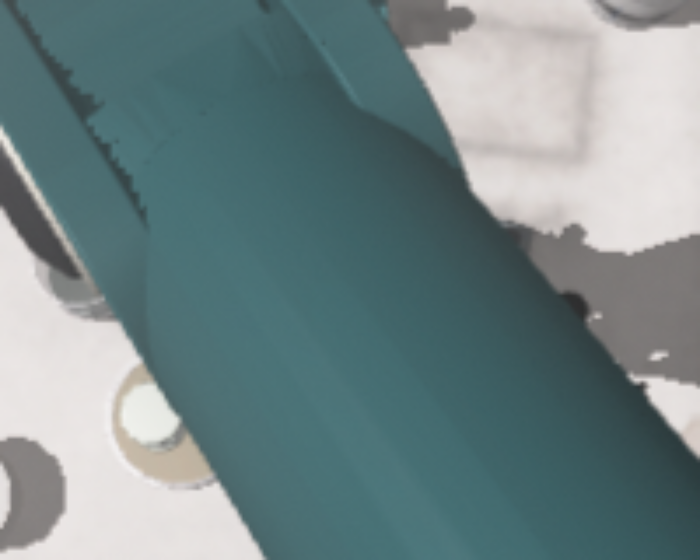

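Ring top is at about 0.187–0.188, the same as at the start (riding would be about 0.196), so the bolt has dropped. I'll compare more finely and check the measured arm angle.

Run:
```python
from h import *
S0=dict(np.load("scene0.npz"));S5=dict(np.load("scene5.npz"))
for s,sw in ((S0,0),(S5,.83)):
    P=cloud(s).reshape(-1,3); c=ringpose(sw,.167)[0]-[0.001,.0015,0]
    m=(np.hypot(P[:,0]-c[0],P[:,1]-c[1])<.026)&(P[:,2]>.146)&(P[:,2]<.205); k=P[m]
    a=A0+sw; rad=(k[:,:2]-COL+[.001,.0015])@[np.cos(a),np.sin(a)]
    # circle fit of ring in (rad,z)
    from scipy.optimize import least_squares
    g=k[:,2]>.158
    # torus dist
    tan=(k[:,:2]-COL+[.001,.0015])@[-np.sin(a),np.cos(a)]
    def res(q): return np.hypot(np.hypot(rad[g]-q[0],k[g,2]-q[1])-.0155,tan[g]-q[2]-q[3]*(rad[g]-.085))-.0045
    o=least_squares(res,[.085,.17,0,0],loss="soft_l1",f_scale=.001); print(sw,g.sum(),o.x.round(4),np.abs(res(o.x)).mean().round(5))
    h=P[(P[:,2]>.161)&(P[:,2]<.169)&(np.hypot(P[:,0]-COL[0],P[:,1]-COL[1])>.115)&(np.hypot(P[:,0]-COL[0],P[:,1]-COL[1])<.165)&(P[:,0]<.6)&(P[:,1]>.3)]
    hm=(h.min(0)+h.max(0))/2; d=hm[:2]-COL+[.001,.0015]; print("head",hm.round(4),len(h),np.arctan2(d[1],d[0])-A0)
```

```text
0 256 [ 0.0862  0.1667 -0.002  -0.0145] 0.00073
head [0.5774 0.4258 0.1642] 258 -0.016398834549444796
0.83 305 [ 0.0844  0.1666 -0.0005  0.023 ] 0.00071
head [0.474  0.3735 0.1642] 324 0.8423478754918157
```

Ring height matches the start (166.6 vs 166.7 mm), so the bolt is fully home at swing ≈ 0.85. Now the lever.

Run:
```python
from h import *
from workcell import bot
k=np.array([.531,.162]); d=np.arctan2(*(k-PIV)[::-1])%(2*np.pi); print(np.degrees(d))
r=rv(d-np.pi/2)
bot.reach([*k,.26],r)
bot.command_gripper(.045,25)
print(bot.movel([*k,.150],r,feed=.12,threshold=8),bot.current_wrist_force().round(1))
bot.command_gripper(.024); print(bot.current_opening(),bot.current_wrist_force().round(1),bot.current_time_s())
s=bot.snapshot("scene"); cv2.imwrite("pics/scene6.png",cv2.resize(s["color"][140:300,220:460,::-1],None,fx=3.3,fy=3.3))
```

```text
236.20213245161997
False [-0.5  0.1  0.7]
0.02412363764521973 [-0.7 -0.3 -0.8] 14.9333
```

View pics/scene6.png

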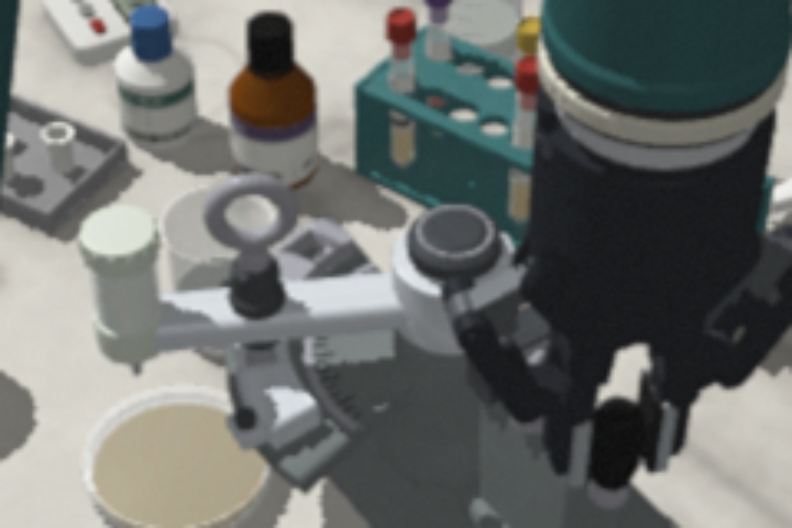

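The knob at (613,440) sits between the pads. I'll turn the lever clockwise along its arc.

Run:
```python
from h import *
from workcell import bot
for d in np.arange(229,156,-8.0).tolist()+[156.5]:
    a=np.radians(d); p=knobpos(a,.150,.061)
    hit=bot.movel(p,rv(a-np.pi/2),feed=.06,threshold=20); f=bot.current_wrist_force()
    print(d,hit,"tan",round(float(-np.sin(a)*f[0]+np.cos(a)*f[1]),1),"rad",round(float(np.cos(a)*f[0]+np.sin(a)*f[1]),1),f[2].round(1))
    if hit: break
print(bot.current_position(),bot.current_time_s())
s=bot.snapshot("scene"); cv2.imwrite("pics/scene7.png",cv2.resize(s["color"][140:300,220:460,::-1],None,fx=3.3,fy=3.3))
```

```text
229.0 False tan 0.8 rad 0.1 -0.2
221.0 False tan -1.2 rad 0.4 -1.0
213.0 False tan 1.2 rad -0.0 -0.0
205.0 False tan 1.6 rad -1.1 1.1
197.0 False tan 3.5 rad -1.8 0.8
189.0 False tan 3.4 rad -0.9 0.3
181.0 False tan 3.1 rad -1.5 0.5
173.0 False tan 2.5 rad -2.0 2.0
165.0 False tan 2.4 rad -1.7 1.0
157.0 False tan 1.9 rad 0.2 2.0
156.5 False tan 3.6 rad 0.4 2.2
[0.50723013 0.23505923 0.14977614] 18.1417
```

View pics/scene7.png

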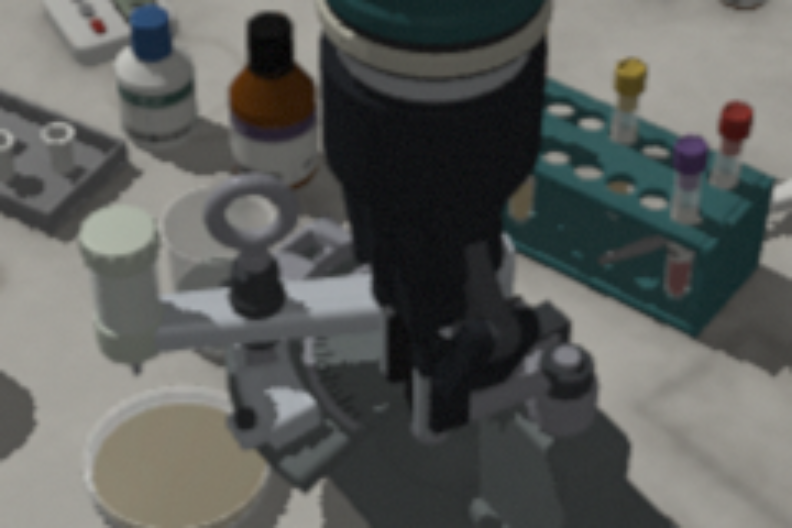

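The lever has come round with the knob still between the pads. I'll open, retreat upwards and check.

Run:
```python
from h import *
from workcell import bot
bot.command_gripper(.045)
p=bot.current_position(); p[2]=.27; bot.movel(p,feed=.2)
bot.reach([.144,.634,.26],[-3.49345518e-01,-3.12206243e+00,2.6e-03])
for n in ("scene","top"):
    s=bot.snapshot(n); c=s["color"][140:300,220:420,::-1]; cv2.imwrite(f"pics/{n}8.png",cv2.resize(c,None,fx=3.7,fy=3.7)); np.savez(n+"8.npz",**s)
    P=cloud(s).reshape(-1,3); k=P[(P[:,2]>.145)&(P[:,2]<.178)&(np.hypot(P[:,0]-.507,P[:,1]-.235)<.03)]
    m=(k.min(0)+k.max(0))/2; off=np.array([.0012,.0018]) if n=="scene" else -np.array([.0012,.0018])
    v=m[:2]+off-PIV; print(n,m.round(4),len(k),np.hypot(*v),np.degrees(np.arctan2(v[1],v[0])))
print(bot.current_time_s())
```

```text
scene [0.5062 0.2298 0.1598] 331 0.059999662784753806 159.96458064301268
top [0.5085 0.2327 0.1603] 113 0.059902995978160095 160.57004093351264
21.325
```

View pics/scene8.png

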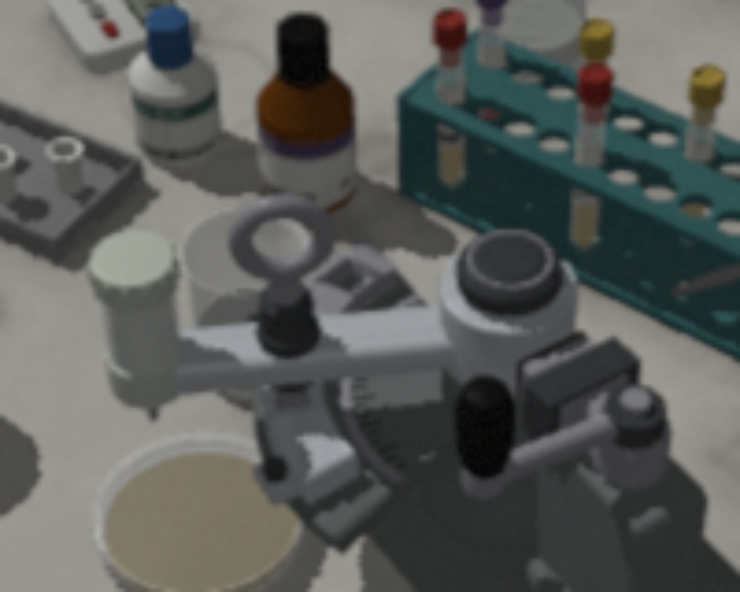

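View pics/top8.png

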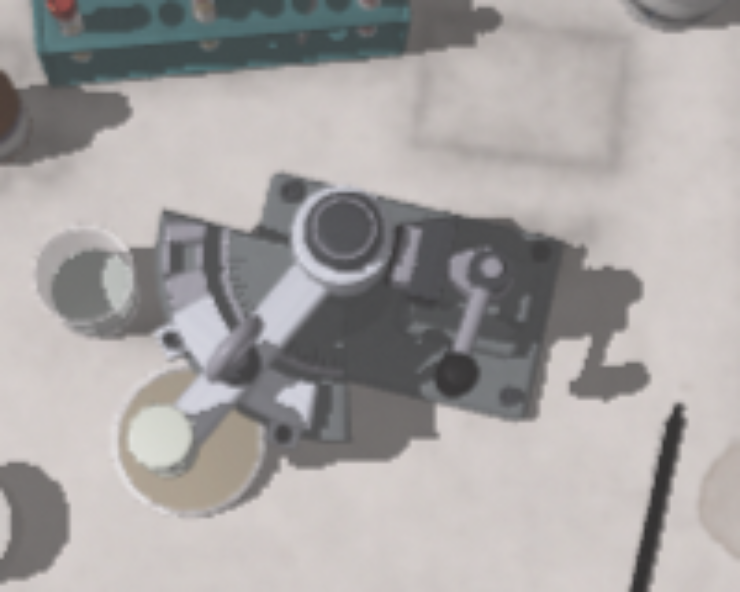

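In the final pictures the lever points about 160° in the world frame. That is about 173° in the stand frame, against a target of 172°. The nozzle is over the dish. I'll do a last check of ring height and of the beaker and dish positions, then hand in.

Run:
```python
from h import *
T0=dict(np.load("top0.npz"));T8=dict(np.load("top8.npz"));S8=dict(np.load("scene8.npz"));S5=dict(np.load("scene5.npz"))
for s in (S5,S8):
    P=cloud(s).reshape(-1,3); c=ringpose(.84,.167)[0]; k=P[(np.hypot(P[:,0]-c[0],P[:,1]-c[1])<.026)&(P[:,2]>.15)]; k=k[k[:,2]<.205]; print("ringtop",np.sort(k[:,2])[-10:].mean().round(4))
for s in (T0,T8):
    # dish lower-left rim / beaker left rim
    P=cloud(s); d=P[(P[...,2]>.009)&(P[...,2]<.02)&(P[...,0]<.52)&(P[...,1]>.30)&(P[...,1]<.43)&(P[...,0]>.42)]; print("dish min x,max y",d[:,0].min().round(4),d[:,1].max().round(4))
    b=P[(P[...,2]>.04)&(P[...,2]<.075)&(P[...,1]>.385)&(P[...,1]<.48)&(np.abs(P[...,0]-.56)<.06)]; print("beaker",len(b),b.min(0).round(3),b.max(0).round(3))
from workcell import bot
bot.sign_off(); print(bot.current_time_s())
```

```text
ringtop 0.1869
ringtop 0.1871
dish min x,max y 0.4446 0.4163
beaker 143 [0.545 0.385 0.04 ] [0.584 0.457 0.075]
dish min x,max y 0.4447 0.4164
beaker 285 [0.545 0.386 0.04 ] [0.607 0.456 0.075]
the job is handed in; nothing more can be done
the job is handed in; nothing more can be done
```

The dosing arm now stands over the culture dish with the bolt home in the next notch and the cam lever turned to press the brake shoe in. I handed the job in at about 21 s of the 48 s allowed.

**Swing:** I gripped the ring, lifted it about 12 mm and swung the arm to about 0.72. There I let the bolt down on the rail, loosened the fingers and nudged the arm on with at most about 5 N. The push force fell to zero near 0.85, and I did not push any further.

**Lever:** I turned it clockwise with a loose hold on the knob, at most about 4 N.

**Last checks:**
- **Bolt:** the ring centre measured 166.6 mm high against 166.7 mm at the start, so the bolt is fully home. The arm measured about 0.85 rad, and the ring's top height had not changed after the lever was turned.
- **Lever:** it points about 173° in the stand's frame, against the 172° target, good to a few degrees. That is well inside the 0.25 rad allowed.
- **Brake shoe:** I judged its travel only from the lever angle and the picture; I did not measure it directly.
- **Dish and beaker:** the dish's edges are within 0.1 mm of where they started. The beaker's left and near edges are within 1 mm; its far edge could not be compared, because the dropping head hid it at first.
- **Cameras:** the two disagreed by about 3 mm in y, so I used the average for positions.

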